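# Fetch a lost canister cap from under the rack with a reacher

### The arm

A 7-joint arm with a two-finger parallel gripper is mounted at the origin on the work surface. World frame = base frame: x ahead of the robot, y to its left, z up, the work surface at z = 0. Lengths are in m, angles in rad, forces in N, time in s.
With the tool pointing down it reaches from about 0.35 to 0.9 m from the base axis. Payload 7.2 kg.
Tool frame: the origin (TCP) lies midway between the tips of the shut fingers; the grasp point (between the pads) lies 19 mm behind it; z points along the fingers, y is the direction in which the jaws open and shut (so a half turn about z gives the same grasp; the last joint's range is limited). The gripper opens to 88 mm and grips with 3 to 60 N. Pads are 20 mm wide; open, the fingers measure 115 mm over their backs; the gripper's body (75 mm by 178 mm) begins 61 mm behind the grasp point.
Start: joints at [1.273, 0.411, -0.013, 1.596, 0.006, 1.134, -0.082], TCP at [0.142, -0.609, 0.223] pointing down, gripper open.
Joint ranges: [-2.95, 2.95], [-0.29, 1.99], [-1.47, 1.44], [0.14, 2.54], [-1.03, 4.17], [0.13, 1.85], [-2.86, 2.86]. Speed limits (rad/s): [2.39, 2.39, 3.01, 3.01, 3.14, 3.14, 3.14].

### API

Orientations are given as a rotation vector (axis times angle).
In Python, from bench import sensors, vision, order gives the robot as it stands.
- The arm moves only by the tool servo_tool, never from a script. Its argument "targets" is a list of rows, each a list of 4 numbers: the shift along the tool's x, y, z in units of 30 mm (1.0 is 30 mm), then the turn about the tool's z in units of 5 degrees (1.0 is 5 degrees). A call has exactly 5 rows; each row shifts and turns the commanded pose from where the row before left it, along the tool's axes as they then stand; what a row does not reach is not made up. A row lasts 1/12 s, in which the tool goes at most 41.7 mm and 7.16 degrees, less where a joint would pass 70% of its speed; a pose out of reach is approached as far as the arm can. A call is refused whole if a number of a shift passes 1 or a number of a turn 1, either way. A call with a gripper value outside its range is refused whole. "fingers" is the closure, from -1 (fully open) to 1 (shut), so that 0 is half open, set as the call begins (left out, the last holds). The fingers move at their own pace and stop on an object; the grip force is fixed at half the most. Time passes only in rows, so rows that do not move let the fingers close, or fill a call up. It gives the time, the measured TCP pose, the force and the opening at its end, in the units of the state.
- sensors.read_state(): the state, without advancing time (a new reading comes with each control period).
- vision.snapshot(name): name is "side" or "top" or "wrist"; returns a dict with "pixels" (384x512x3 uint8, red, green, blue), "z_map" (384x512 float32, m along the optical axis (not along the pixel's ray), 0 where there is no reading), "intrinsics" (3x3 intrinsics, pixels), "origin" and "attitude" of the camera in the world. Camera axes: x right, y down, z forward; pixel columns grow to the right and rows downward; lengths in m; the calibration is good to about 2 mm. A picture is of the moment at which its call begins.
- order.close_job(): hands the job in, once; it reports no verdict.
The state is a dict: "time": time; "joint_positions": joint angles; "joint_vel": joint speeds; "tau": joint torques, N m; "ee_pos": TCP position; "tool_rot": TCP orientation; "force": force on the tool from outside, world axes, zero at the start; "torque": the same for the moment, N m; "grip_width": finger opening in m.
Only numpy, scipy, OpenCV 4.12 (cv2) and the standard library are available. Lean on these libraries where they do the work, as an engineer would, in place of code of your own. Each camera call takes 0.05 s, during which the arm holds its last target. There are 200 camera calls.

### The job

A red screw cap has rolled under the oil-canister rack on the bench. Pick up the orange and black reacher by its squeeze handle, slide its jaws in at the rack's open side around the cap, squeeze the lever only as firmly as it takes to hold the thin plastic cap without crushing it, draw the cap out and lower it into the steel parts tray, never touching it with the gripper's fingers. Then lay the reacher flat on the open bench, off the rack and the tray, let go, and leave everything else where it stands, without ramming the rack.

Things in the scene. Friction and masses are not known exactly. Their poses are not given: they have to be found in the camera images.
- reacher: Pick-up reacher lying flat, 470 mm long, 0.30 kg. Origin on its underside below the squeeze point; x along the tube to the jaws, z up, y to the set jaw's side. Black handle x -133..35, y -8..15, 34 high, flat grip face at y = 15; orange knuckle to x = 110; tube 14 thick at y 0, z 18; jaw head x 233..263, 46 wide, 28 high; whole reacher 34 high at the handle, 28 at the jaws (mm).
- lever: Orange squeeze lever on the handle's -y side; origin at its upright hinge, x 90, y -25, z 20 mm of the reacher. Its black finger boss (upright cylinder 18 mm thick, 28 high) is 90 mm behind, staying within 2 mm of the reacher's x = 0. Handle face to boss: 60 mm at rest, 30 mm fully squeezed. Spring at the boss: 8 N to start, 11 N after 15 mm, 14 N after 30 (rubbing adds up to 2 N while closing).
- lever_boss (a point): The boss's contact line at rest: x 0, y -45, z 22 mm of the reacher. What a squeeze exceeds the spring by reaches the jaws at about 0.55 to 1. Holding the boss about 5 mm in (9 N) carries the reacher with open jaws. If both fingers close equally, the reacher's body shifts to its -y side by half the lever's travel.
- jaw: Moving jaw; origin at its upright hinge, x 248, y -23.5, z 15.5 mm of the reacher; 96 mm long, 6 thick plus 3.5 of rubber pad, 25 high. Opens to the reacher's -y side. Linked to the lever: 1 mm of boss travel closes the pads by 1.8 mm. At rest the pads are 61 (+-4) mm apart at their middle, 68 at the tips, its tip at y = -60. After 15 mm of travel it is parallel to the tube, its pad at y = -17.
- squeeze (a point): Squeeze point with the lever at rest: midway between the handle's grip face and the lever's boss, x 0, y -15, z 22 mm of the reacher. The gripper takes the handle here from above, closing along the reacher's y. The reacher balances about 8 mm ahead of it.
- pads (a point): Middle of the pads on the tube's line: x 320, y 0, z 14 mm of the reacher. The pads run 24 mm to either side of it along x (jaw tips at 344). The set jaw (5 mm arm, 3 mm pad, z 0..28) does not move with the lever: its pad's face is at y = 17, plus or minus 4 mm as its brass thumb nut was last left, so how far to squeeze must be felt.
- cap: Red plastic screw cap with a coarse six-sided grip, 32 mm across flats, 37 mm across corners, 24 mm high, about 20 g, lying flat on the bench under the rack, up to 30 mm clear of the rear rail and turned any way, so the jaws may meet it anywhere between 32 and 37 mm. Origin at the centre of its underside. Thin: more than 12 N from a jaw crushes it; 2 N and more holds it.
- nut: Steel flanged wheel nut, 30 mm across, 22 mm high, also under the rack, at least 90 mm along the rail from the cap; stays there. Origin at the centre of its underside.
- rack: Grey steel canister rack fixed to the bench, 460 mm wide (its x), 240 deep (its y), deck of open bars to look down through. Origin on the bench amid its footprint, z up. 78 mm clear below the deck, deck top at 92 mm. Open side at -y; a toe rail 30 mm high closes the rear, inner face at y = 100 mm. 22 mm square legs at the corners. Canisters (105 x 140 x 210 mm) stand on both ends.
- rack_mouth (a point): Middle of the rack's open side, on the bench, at y = -120 mm of the rack; axes as the rack's.
- tray: Low steel parts tray, 130 mm (its x) by 180 mm (its y), rim 18 mm above the bench, walls and floor 3 mm, 0.6 kg, loose. Origin at the centre of its underside.
- canister_open: Grey oil canister without a cap on one end of the rack's deck; leave standing. Origin at the centre of its underside.
- canister_full: Grey oil canister with a red cap on the other end of the deck; leave standing. Origin at the centre of its underside.
- funnel: Orange funnel standing mouth down on the bench, 124 mm across, 150 mm high; leave alone. Origin at the centre of its mouth.
- spray: Blue spray can, 58 mm across, 190 mm high; leave alone. Origin at the centre of its base.
- socket: Steel wrench socket standing on the bench, 37 mm across, 45 mm high; leave alone. Origin at the centre of its base.

How it is judged:
By the outcome, as a careful person would: the job done as asked, in the order asked, and still so for the second after the job is handed in, with the robot touching nothing.
It also fails if it takes over 69 s, if anything falls off the work surface, if the arm or the gripper's body presses on something with over 40 N, if the wrist force passes 120 N, or if a joint passes its speed limit or range.

## Working session

There is one attempt and no reset: what is moved stays moved. The work goes in short steps, Python scripts to look and compute and a tool call to move; the robot and the scene stay as the last step left them, time stands still between calls to the robot, and variables do not carry over. Pictures are saved under pics/ and viewed, about 8 in all and at most 12, crops included, and the job is handed in when it is done.

Besides the shell and the picture viewer there is one more tool, called after "Request:" as name([rows], argument=value, ...), one row to a line, values as JSON. servo_tool: Moves the arm, as the interface text tells. Its arguments: {"type":"object","properties":{"targets":{"type":"array"},"fingers":{"type":"number"}},"required":["targets"]}

```bash
mkdir -p pics; cat > h.py <<'E'
import numpy as np, cv2
from bench import sensors, vision, order
from scipy.spatial.transform import Rotation as R
def snap(n, f=None):
    s=vision.snapshot(n)
    np.savez('%s.npz'%(f or n),**{k:np.asarray(v) for k,v in s.items()})
    if f: cv2.imwrite('pics/%s.png'%f, s['pixels'][:,:,::-1])
    return s
def att(s):
    a=np.asarray(s['attitude'],float)
    return a if a.shape==(3,3) else (R.from_rotvec(a).as_matrix() if a.size==3 else R.from_quat(a).as_matrix())
def ray(s,u,v,z):
    d=att(s)@np.linalg.inv(s['intrinsics'])@np.array([u,v,1.]); o=np.asarray(s['origin'],float)
    return o+d*(z-o[2])/d[2]
def cloud(s):
    v,u=np.mgrid[:384,:512]; K=np.asarray(s['intrinsics'])
    p=np.stack([(u-K[0,2])/K[0,0],(v-K[1,2])/K[1,1],np.ones_like(u)],-1)*np.asarray(s['z_map'])[...,None]
    return p@att(s).T+np.asarray(s['origin'])
def proj(s,P):
    c=att(s).T@(np.asarray(P,float)-np.asarray(s['origin'])); q=np.asarray(s['intrinsics'])@c; return q[:2]/q[2]
E
python3 - <<'E'
from h import *
a=snap('top','top1');b=snap('side','side1')
for s in(a,b): print(s['origin'],s['attitude'],s['intrinsics'])
print(sensors.read_state())
E
```

```text
[ 0.37376741 -0.0931651   1.23770013] [-2.13354951  2.16256258 -0.18070104] [[397.84706913   0.         250.06610806]
 [  0.         397.84706913 195.43187201]
 [  0.           0.           1.        ]]
[0.37958711 0.53563855 0.89059699] [-0.35232343  2.85462139 -1.02496215] [[371.16493265   0.         255.30787158]
 [  0.         371.16493265 189.84870724]
 [  0.           0.           1.        ]]
{'time': 0.1, 'joint_positions': array([ 1.27278732,  0.41179373, -0.01273001,  1.59691485,  0.00560868,
        1.13431359, -0.08219272]), 'joint_vel': array([-4.57520225e-05, -1.96316496e-03, -3.77189975e-04, -3.32091546e-03,
       -6.53847647e-04, -2.88513217e-04,  1.38820586e-03]), 'tau': array([ 4.13936010e-03, -5.89100432e+01,  6.44563548e-01, -2.91712135e+01,
       -5.37174626e-02,  1.44639623e-02,  5.59820785e-05]), 'ee_pos': array([ 0.14224147, -0.60814936,  0.22192803]), 'tool_rot': array([-3.11950613e+00, -3.60112487e-01,  4.04551549e-04]), 'force': array([-1.31021425,  0.24022178, -0.05129466]), 'torque': array([ 0.01105231, -0.01240557, -0.03916717]), 'grip_width': 0.08773902819583577}
```

View pics/top1.png

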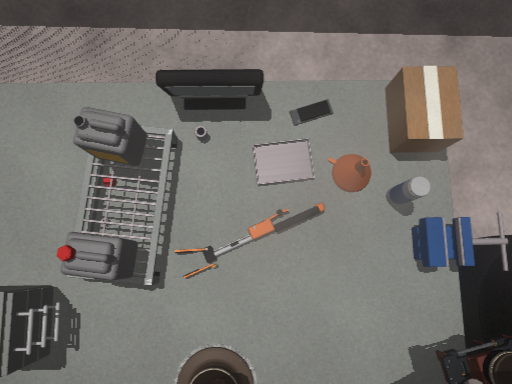

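View pics/side1.png

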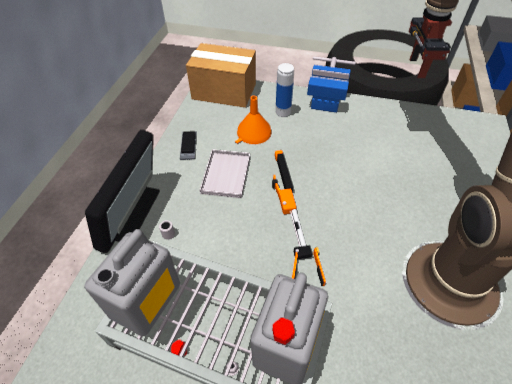

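The top view shows the rack on the left, open side to the right. The cap is at (108,181), the tray at (284,162), and the reacher runs from (322,208) to its jaws at (180,260) with the boss up at (283,212). The side view shows the cap at (178,347) and the nut at (233,367). Next I'll measure these.

```bash
python3 - <<'E'
from h import *
t=dict(np.load('top1.npz'));s=dict(np.load('side1.npz'))
def red(im,lo=(0,150,80),hi=(6,255,255)):
    h=cv2.cvtColor(im,cv2.COLOR_RGB2HSV); return cv2.inRange(h,lo,hi)
for n,c,box in(('top',t,(85,125,165,200)),('side',s,(160,195,330,365))):
    m=red(c['pixels']); m2=np.zeros_like(m); m2[box[2]:box[3],box[0]:box[1]]=m[box[2]:box[3],box[0]:box[1]]
    v,u=np.nonzero(m2); P=cloud(c)[v,u]
    print(n,len(u),u.min(),u.max(),v.min(),v.max(),'med',np.median(P,0),'ext',P.min(0),P.max(0),'ray mid',ray(c,(u.min()+u.max())/2,(v.min()+v.max())/2,.02))
P=cloud(t)
# orange / tall things near reacher
roi=np.zeros((384,512),bool); roi[196:285,170:335]=1
m=roi&(P[...,2]>.008)&(P[...,2]<.06)
h=cv2.cvtColor(t['pixels'],cv2.COLOR_RGB2HSV); org=cv2.inRange(h,(3,120,80),(18,255,255))>0
pt=P[m]; print('n',len(pt))
vis=np.zeros((384,512,3),np.uint8); vis[m]=(200,200,200); vis[m&org]=(0,128,255)
# handle dark+tube: principal line from handle end
v,u=np.nonzero(m&org); 
nl,lab,st,cen=cv2.connectedComponentsWithStats((m&org).astype(np.uint8))
for i in range(1,nl):
    if st[i,4]>8: print('org',st[i],P[lab==i].mean(0),P[lab==i][:,2].max())
hm=m&~org&(P[...,2]>.026); nl,lab,st,cen=cv2.connectedComponentsWithStats(hm.astype(np.uint8))
for i in range(1,nl):
    if st[i,4]>8:
        q=P[lab==i].astype(np.float32); l=cv2.fitLine(q[:,:2].copy(),cv2.DIST_L2,0,.01,.01).ravel(); print('dark',st[i],q.mean(0),l, q.min(0),q.max(0))
# tray, rack, socket, etc
for nm,box,zr in(('tray',(245,320,132,192),(.010,.03)),('rackdeck',(75,185,120,290),(.082,.102)),('socket',(190,212,120,146),(.03,.06))):
    r=np.zeros((384,512),bool); r[box[2]:box[3],box[0]:box[1]]=1
    q=P[r&(P[...,2]>zr[0])&(P[...,2]<zr[1])].astype(np.float32); print(nm,len(q),cv2.minAreaRect(q[:,:2].copy()))
E
```

```text
top 42 103 114 178 185 med [0.61256297 0.33039493 0.0231403 ] ext [0.59922061 0.30920107 0.0180653 ] [0.62190643 0.34192601 0.03131278] ray mid [0.61126369 0.3260688  0.02      ]
side 150 171 186 340 354 med [0.61688804 0.3295209  0.02552211] ext [0.37958711 0.30981381 0.00188824] [0.63779879 0.53563855 0.89059699] ray mid [0.6153781  0.32741718 0.02      ]
n 1395
org [316 203   9   9  42] [ 0.52266098 -0.32714643  0.03108447] 0.03655304929387371
org [283 209   5   3  10] [ 0.51372608 -0.21800352  0.03091798] 0.03414868026813278
org [249 214  29  25 294] [ 0.46023855 -0.14574648  0.03197135] 0.03952250573405114
org [175 248  30   4  59] [0.39754962 0.07353311 0.02643235] 0.031217972492536994
org [184 264  31  14  62] [0.33660086 0.04417359 0.02651594] 0.03259547015127784
dark [269 206  52  27 382] [ 0.48660058 -0.24963251  0.03294574] [ 0.38206032 -0.9241374   0.48660073 -0.24963246] [ 0.44787428 -0.32589707  0.02610177] [ 0.5257422  -0.16786201  0.03953881]
dark [277 209   7   7  29] [ 0.5081884  -0.20122086  0.03304464] [ 0.4582285  -0.8888344   0.5081884  -0.20122086] [ 0.49912065 -0.21219291  0.0260233 ] [ 0.5171345  -0.19308966  0.03936506]
dark [253 225   4   4  11] [ 0.46369407 -0.12291267  0.03419543] [ 0.9715278   0.23692562  0.46369407 -0.12291266] [ 0.45982048 -0.1282792   0.02627615] [ 0.46982545 -0.11930134  0.03850219]
dark [203 246  13  16  89] [0.38657275 0.01362666 0.02821493] [0.96870255 0.24822432 0.3865727  0.01362667] [ 0.36360845 -0.00400425  0.02601306] [0.40827134 0.03214322 0.03484388]
tray 252 ((0.6718979477882385, -0.2187873125076294), (0.13182485103607178, 0.17981889843940735), 6.460179328918457)
rackdeck 3669 ((0.5418445467948914, 0.2622104585170746), (0.2419164776802063, 0.4605391323566437), 83.36557006835938)
socket 115 ((0.7628848552703857, 0.038678623735904694), (0.03530655801296234, 0.03464347869157791), 24.783437728881836)
```

Request:
servo_tool([
  [0.96, -0.68, 0, 0],
  [0.96, -0.68, 0, 0],
  [0.96, -0.68, 0, 0],
  [0.96, -0.68, 0, 0],
  [0.96, -0.68, 0, 0],
], fingers=-1)

```text
time: 0.52
ee_pos: [0.26, -0.4749, 0.2223]
tool_rot: [-3.12, -0.36, 0.0]
force: [-0.2, -0.4, -0.7]
grip_width: 0.0879
```

Request:
servo_tool([
  [0.96, -0.68, 0, 0],
  [0.96, -0.68, 0, 0],
  [0.96, -0.68, 0, 0],
  [0.96, -0.68, 0, 0],
  [0.96, -0.68, 0, 0],
])

```text
time: 0.93
ee_pos: [0.377, -0.3428, 0.2225]
tool_rot: [-3.121, -0.36, 0.0]
force: [0.7, -0.6, -0.1]
grip_width: 0.0879
```

Request:
servo_tool([
  [0.96, -0.68, 0, 0],
  [0.96, -0.68, 0, 0],
  [0.96, -0.68, 0, 0],
  [0.96, -0.68, 0, 0],
  [0.96, -0.68, 0, 0],
])

```text
time: 1.35
ee_pos: [0.4939, -0.2108, 0.2224]
tool_rot: [-3.121, -0.36, 0.001]
force: [0.6, 0.4, -0.7]
grip_width: 0.0875
```

Request:
servo_tool([
  [0, 0, 0, -1],
  [0, 0, 0, -1],
  [0, 0, 0, -1],
  [0, 0, 0, -1],
  [0, 0, 0, -1],
])

```text
time: 1.77
ee_pos: [0.4931, -0.212, 0.2222]
tool_rot: [-2.966, -1.034, 0.001]
force: [0.3, -1.2, -0.3]
grip_width: 0.0876
```

Request:
servo_tool([
  [0, 0, 0, -1],
  [0, 0, 0, -1],
  [0, 0, 0, -1],
  [0, 0, 0, -1],
  [0, 0, 0, -1],
])

```text
time: 2.18
ee_pos: [0.493, -0.2122, 0.2223]
tool_rot: [-2.672, -1.651, 0.001]
force: [-1.3, 0.0, 0.0]
grip_width: 0.088
```

Request:
servo_tool([
  [0, 0, 0, -1],
  [0, 0, 0, -1],
  [0, 0, 0, -1],
  [0, 0, 0, -1],
  [0, 0, 0, -1],
])

```text
time: 2.6
ee_pos: [0.493, -0.2122, 0.2223]
tool_rot: [-2.252, -2.19, 0.001]
force: [-0.0, 0.3, -0.5]
grip_width: 0.0877
```

Request:
servo_tool([
  [0, 0, 0, -1],
  [0, 0, 0, -1],
  [0, 0, 0, -1],
  [0, 0, 0, -1],
  [0, 0, 0, -1],
])

```text
time: 3.02
ee_pos: [0.493, -0.2122, 0.2223]
tool_rot: [-1.724, -2.625, 0.0]
force: [-0.4, -0.0, 0.6]
grip_width: 0.0879
```

```bash
cat >> h.py <<'E'
def st():
    s=sensors.read_state(); r=R.from_rotvec(s['tool_rot']).as_matrix()
    print('t %.2f'%s['time'],'tcp',s['ee_pos'].round(4),'xyaw %.2f'%np.degrees(np.arctan2(r[1,0],r[0,0])),'zax',r[:,2].round(4),'w %.4f'%s['grip_width'],'F',s['force'].round(1)); return s,r
def go(x,y,z=None):
    s,r=st(); d=np.array([x,y,s['ee_pos'][2] if z is None else z])-s['ee_pos']; print('units',(r.T@d/.03).round(3))
E
python3 - <<'E'
from h import *
go(.494,-.2103)
snap('wrist','w1')
E
```

```text
t 3.02 tcp [ 0.493  -0.2122  0.2223] xyaw 113.41 zax [-7.e-04  3.e-04 -1.e+00] w 0.0879 F [-0.4 -0.   0.6]
units [ 0.045  0.056 -0.   ]
```

View pics/w1.png

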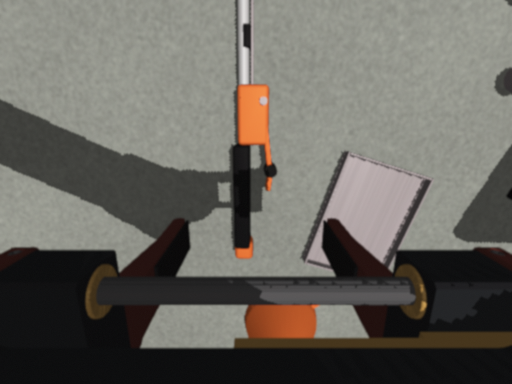

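The wrist view shows the handle at columns 234–250, the boss at (270,170), the knuckle at (253,115) and the tube going up at about (245,60). It looks nearly upright in the image.

```bash
python3 - <<'E'
from h import *
w=dict(np.load('w1.npz')); im=w['pixels']; P=cloud(w)
for r in(155,165,180,195,210,225): 
    row=P[r]; ok=np.nonzero((row[:,2]>.015)&(row[:,2]<.06)&(np.arange(512)>215)&(np.arange(512)<290))[0]; print(r,ok)
g=im.max(2)
H=[]
for r in range(152,232,4):
    d=np.nonzero((g[r,225:262]<40))[0]+225; 
    if len(d): H.append((r,d[0]-.5,d[-1]+.5))
print(H[::3])
L=np.array([ray(w,a,r,.034)[:2] for r,a,b in H]);Rr=np.array([ray(w,b,r,.034)[:2] for r,a,b in H])
for e in(L,Rr):
    l=cv2.fitLine(e.astype(np.float32),cv2.DIST_HUBER,0,.01,.01).ravel();print(l,np.degrees(np.arctan2(l[1],l[0])))
print('width',np.linalg.norm(L.mean(0)-Rr.mean(0)))
m=(g<40);m[:, :262]=0;m[:,280:]=0;m[:158]=0;m[182:]=0
v,u=np.nonzero(m);print('boss px',u.mean(),v.mean(),u.min(),u.max(),v.min(),v.max(),P[m][:,2].max(),'w',ray(w,u.mean(),v.mean(),.034))
for r in (10,30,50,70):
    print(r,np.nonzero((P[r,:,2]>.012)&(P[r,:,2]<.05))[0][[0,-1]])
print('tray top',w['origin'])
E
```

```text
155 [232 233 234 235 236 237 238 239 240 241 242 243 244 245 246 247 248 249
 265 266 267 268 269 270]
165 [233 234 235 236 237 238 239 240 241 242 243 244 245 246 247 248 249 265
 266 267 268 269 270 271 272 273 274]
180 [233 234 235 236 237 238 239 240 241 242 243 244 245 246 247 248 249 266
 267 268 269 270 271]
195 [233 234 235 236 237 238 239 240 241 242 243 244 245 246 247 248 249]
210 [234 235 236 237 238 239 240 241 242 243 244 245 246 247 248 249]
225 [234 235 236 237 238 239 240 241 242 243 244 245 246 247 248 249]
[(152, np.float64(232.5), np.float64(248.5)), (164, np.float64(232.5), np.float64(249.5)), (176, np.float64(232.5), np.float64(250.5)), (188, np.float64(232.5), np.float64(250.5)), (200, np.float64(233.5), np.float64(250.5)), (212, np.float64(233.5), np.float64(249.5)), (224, np.float64(233.5), np.float64(248.5))]
[ 0.39165625 -0.9201116   0.4705374  -0.23870279] -66.9424
[ 0.38919702 -0.92115456  0.49396452 -0.23587774] -67.09545
width 0.02282195217267169
boss px 269.3545454545455 170.28181818181818 264 275 165 175 0.0354436530347092 w [ 0.50652953 -0.19802233  0.034     ]
10 [238 253]
30 [238 253]
50 [238 253]
70 [238 253]
tray top [ 0.46343399 -0.14419213  0.38431716]
```

Request:
servo_tool([
  [0.21, -0.05, 0.9, 0.08],
  [0, 0, 0.9, 0],
  [0, 0, 0.9, 0],
  [0, 0, 0.9, 0],
  [0, 0, 0.9, 0],
])

```text
time: 3.48
ee_pos: [0.4891, -0.2071, 0.0864]
tool_rot: [-1.742, -2.614, 0.0]
force: [0.6, -0.1, -0.7]
grip_width: 0.0879
```

Request:
servo_tool([
  [0, 0, 0.9, 0],
  [0, 0, 0.7, 0],
  [0, 0, 0.6, 0],
  [0, 0, 0.5, 0],
  [0, 0, 0, 0],
])

```text
time: 3.9
ee_pos: [0.4874, -0.2063, 0.0037]
tool_rot: [-1.739, -2.611, 0.001]
force: [0.4, -0.7, 0.3]
grip_width: 0.0877
```

```bash
python3 - <<'E'
from h import *
go(.489,-.207,.006)
E
```

```text
t 3.90 tcp [ 0.4874 -0.2063  0.0037] xyaw 112.67 zax [-0.0046  0.0019 -1.    ] w 0.0877 F [ 0.4 -0.7  0.3]
units [-0.042  0.041 -0.076]
```

Request:
servo_tool([
  [0, 0, -0.05, 0],
  [0, 0, 0, 0],
  [0, 0, 0, 0],
  [0, 0, 0, 0],
  [0, 0, 0, 0],
], fingers=-0.4)

```text
time: 4.32
ee_pos: [0.4899, -0.2073, 0.009]
tool_rot: [1.739, 2.615, 0.0]
force: [-0.5, 0.2, 0.1]
grip_width: 0.0623
```

Request:
servo_tool([
  [0, 0, 0, 0],
  [0, 0, 0, 0],
  [0, 0, 0, 0],
  [0, 0, 0, 0],
  [0, 0, 0, 0],
], fingers=-0.25)

```text
time: 4.73
ee_pos: [0.4889, -0.2079, 0.0088]
tool_rot: [1.741, 2.615, -0.002]
force: [-3.6, -1.3, 6.7]
grip_width: 0.0552
```

Request:
servo_tool([
  [0, 0, 0, 0],
  [0, 0, 0, 0],
  [0, 0, 0, 0],
  [0, 0, 0, 0],
  [0, 0, 0, 0],
], fingers=-0.22)

```text
time: 5.15
ee_pos: [0.4888, -0.208, 0.0088]
tool_rot: [1.741, 2.615, -0.003]
force: [-4.2, -2.5, 7.5]
grip_width: 0.0539
```

Request:
servo_tool([
  [0, 0, -0.1, 0],
  [0, 0, -0.2, 0],
  [0, 0, -0.2, 0],
  [0, 0, -0.2, 0],
  [0, 0, -0.1, 0],
])

```text
time: 5.57
ee_pos: [0.4899, -0.207, 0.0332]
tool_rot: [1.739, 2.615, 0.001]
force: [1.0, 0.0, -2.7]
grip_width: 0.0535
```

```bash
python3 - <<'E'
from h import *
st(); s=snap('side','side2')
i=s['pixels'][110:320,210:380,::-1]; cv2.imwrite('pics/side2c.png',cv2.resize(i,None,fx=2.8,fy=2.8,interpolation=cv2.INTER_CUBIC))
E
```

```text
t 5.57 tcp [ 0.4899 -0.207   0.0332] xyaw 112.77 zax [ 1.1e-03 -3.0e-04 -1.0e+00] w 0.0535 F [ 1.   0.  -2.7]
```

View pics/side2c.png

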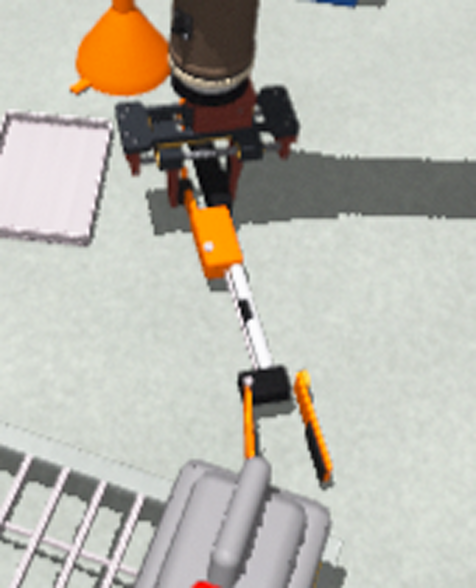

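The reacher is held level and clear of the bench: there is a shadow under the head, and the force reads −2.7 N, about its weight. Moving to the pre-insert pose.

Request:
servo_tool([
  [-0.3, 0.2, 0, 0],
  [-0.4, 0.3, 0, 0],
  [-0.42, 0.3, 0, 0],
  [-0.4, 0.3, 0, 0],
  [-0.4, 0.3, 0, 0],
])

```text
time: 6.03
ee_pos: [0.5509, -0.2442, 0.0321]
tool_rot: [-1.739, -2.616, 0.0]
force: [0.6, 0.4, -3.9]
grip_width: 0.054
```

Request:
servo_tool([
  [0, 0, 0, 0.3],
  [0, 0, 0, 0.6],
  [0, 0, 0, 0.7],
  [0, 0, 0, 0.7],
  [0, 0, 0, 0.7],
])

```text
time: 6.45
ee_pos: [0.5496, -0.2434, 0.0319]
tool_rot: [-2.07, -2.362, 0.0]
force: [-0.1, 1.0, -2.4]
grip_width: 0.0539
```

Request:
servo_tool([
  [0, 0, 0, 0.7],
  [0, 0, 0, 0.7],
  [0, 0, 0, 0.7],
  [0, 0, 0, 0.5],
  [0, 0, 0, 0.25],
])

```text
time: 6.87
ee_pos: [0.5498, -0.2433, 0.0321]
tool_rot: [-2.346, -2.089, 0.0]
force: [-0.9, 0.7, -3.7]
grip_width: 0.0537
```

```bash
python3 - <<'E'
from h import *
go(.550,-.2446)
s=snap('top','top3')
i=s['pixels'][110:310,60:340,::-1]; cv2.imwrite('pics/top3c.png',cv2.resize(i,None,fx=2.8,fy=2.8,interpolation=cv2.INTER_CUBIC))
P=cloud(s); h=cv2.cvtColor(s['pixels'],cv2.COLOR_RGB2HSV); org=(cv2.inRange(h,(3,120,80),(18,255,255))>0); org[:,:160]=0;org[:,330:]=0
nl,lab,stt,cen=cv2.connectedComponentsWithStats(org.astype(np.uint8))
for k in range(1,nl):
    if stt[k,4]>15: q=P[lab==k]; print(stt[k],np.median(q,0).round(4),q.min(0).round(4),q.max(0).round(4))
E
```

```text
t 6.87 tcp [ 0.5498 -0.2433  0.0321] xyaw 83.35 zax [-6.e-04  3.e-04 -1.e+00] w 0.0537 F [-0.9  0.7 -3.7]
units [-0.041  0.011 -0.   ]
[183 178  29  10  62] [0.5978 0.0501 0.0507] [ 0.3738 -0.0932  0.0454] [0.613  0.0912 1.2377]
[258 189  30  14 306] [ 0.5547 -0.1747  0.0554] [ 0.3738 -0.2233 -0.0033] [ 0.5764 -0.0932  1.2377]
[180 201  34   6  73] [0.5366 0.0484 0.0501] [5.266e-01 2.000e-04 3.550e-02] [0.5432 0.0988 0.0572]
```

View pics/top3c.png

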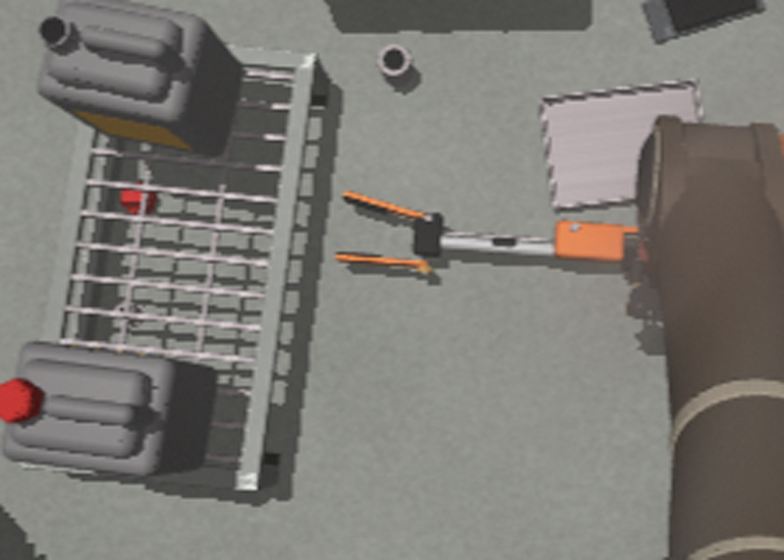

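The view shows the reacher's jaws short of the rack mouth: moving jaw at (380,205), set jaw at (380,258). The cap is at (138,200) in the crop, and the set jaw looks further out than nominal. I'll measure the tube line and both jaw pads relative to the cap lane.

```bash
python3 - <<'E'
from h import *
s=dict(np.load('top3.npz')); P=cloud(s); v,u=np.mgrid[:384,:512]
O=np.array([.542,.262]); a=np.radians(83.37); f=np.array([np.cos(a),np.sin(a)]); e=np.array([f[1],-f[0]])
Q=np.stack([(P[...,:2]-O)@e,(P[...,:2]-O)@f,P[...,2]],-1)   # rack coords
box=(u>178)&(u<290)&(v>170)&(v<215)&(Q[...,2]>.030)&(Q[...,2]<.07)
for y0 in np.arange(-.46,-.14,.02):
    q=Q[box&(abs(Q[...,1]-y0)<.01)]
    if len(q): 
        x=np.sort(q[:,0]); g=np.nonzero(np.diff(x)>.008)[0]; segs=np.split(x,g+1); print('%.2f'%y0,[(round(i[0]*1e3),round(i[-1]*1e3),len(i)) for i in segs], 'zmed %.3f'%np.median(q[:,2]))
for n in('top1','side1'):
    c=dict(np.load(n+'.npz'))
st()
# edges by pixel: jaws at z=.05
im=s['pixels']; h=cv2.cvtColor(im,cv2.COLOR_RGB2HSV); org=cv2.inRange(h,(3,100,60),(20,255,255))>0
for col in range(182,216,5):
    rs=[r for r in range(172,212) if org[r,col]]; print(col,rs,[((ray(s,col,r,.0505)[:2]-O)@e*1e3).round(0) for r in rs])
E
```

```text
-0.46 [(45, 85, 88)] zmed 0.055
-0.44 [(44, 83, 94)] zmed 0.055
-0.42 [(44, 84, 91)] zmed 0.055
-0.40 [(43, 82, 86)] zmed 0.055
-0.38 [(44, 63, 36)] zmed 0.046
-0.36 [(43, 63, 39)] zmed 0.046
-0.34 [(43, 62, 43)] zmed 0.047
-0.32 [(43, 60, 37)] zmed 0.045
-0.30 [(42, 60, 40)] zmed 0.045
-0.28 [(35, 71, 43)] zmed 0.046
-0.26 [(12, 77, 129)] zmed 0.050
-0.24 [(14, 23, 16), (32, 77, 54)] zmed 0.050
-0.22 [(18, 24, 18), (73, 82, 17)] zmed 0.050
-0.20 [(17, 25, 21), (74, 86, 28)] zmed 0.049
-0.18 [(17, 25, 25), (77, 89, 27)] zmed 0.050
-0.16 [(17, 24, 12), (82, 91, 12)] zmed 0.049
t 6.92 tcp [ 0.5499 -0.2434  0.0321] xyaw 83.35 zax [-5.e-04  2.e-04 -1.e+00] w 0.0537 F [-0.6 -0.6 -3.4]
182 [201, 202] [np.float64(20.0), np.float64(17.0)]
187 [179, 180, 201, 202, 203] [np.float64(89.0), np.float64(86.0), np.float64(22.0), np.float64(19.0), np.float64(16.0)]
192 [181, 182, 201, 202, 203] [np.float64(84.0), np.float64(81.0), np.float64(24.0), np.float64(21.0), np.float64(18.0)]
197 [182, 183, 202, 203, 204] [np.float64(83.0), np.float64(80.0), np.float64(22.0), np.float64(19.0), np.float64(16.0)]
202 [184, 185, 186, 203, 204] [np.float64(78.0), np.float64(75.0), np.float64(72.0), np.float64(21.0), np.float64(18.0)]
207 [185, 186, 187, 203, 204] [np.float64(77.0), np.float64(74.0), np.float64(71.0), np.float64(22.0), np.float64(19.0)]
212 [203, 204, 205, 206] [np.float64(24.0), np.float64(21.0), np.float64(18.0), np.float64(15.0)]
```

Request:
servo_tool([
  [0.2, 0.13, 0, 0],
  [0.5, 0.15, 0, 0],
  [0.6, 0.15, 0, 0],
  [0.6, 0, 0, 0],
  [0.6, 0, 0, 0],
])

```text
time: 7.33
ee_pos: [0.5722, -0.1693, 0.0321]
tool_rot: [-2.342, -2.093, -0.001]
force: [0.1, 0.2, -3.3]
grip_width: 0.054
```

Request:
servo_tool([
  [0.7, 0, 0, 0],
  [0.7, 0, 0, 0],
  [0.7, 0, 0, 0],
  [0.7, 0, 0, 0],
  [0.6, 0, 0, 0],
])

```text
time: 7.75
ee_pos: [0.5834, -0.067, 0.0322]
tool_rot: [-2.341, -2.095, -0.001]
force: [-0.5, 0.2, -2.4]
grip_width: 0.0534
```

Request:
servo_tool([
  [0.1, 0, 0.1, 0],
  [0, 0, 0.2, 0],
  [0, 0, 0.2, 0],
  [0, 0, 0.1, 0],
  [0, 0, 0, 0],
])

```text
time: 8.17
ee_pos: [0.5825, -0.0681, 0.0128]
tool_rot: [-2.345, -2.09, 0.003]
force: [0.3, 0.1, -2.1]
grip_width: 0.0539
```

```bash
python3 - <<'E'
from h import *
st()
t=snap('top','top4'); s=snap('side','side4')
a=cv2.resize(t['pixels'][140:240,80:230,::-1],None,fx=4,fy=4,interpolation=cv2.INTER_CUBIC)
b=cv2.resize(s['pixels'][230:384,130:330,::-1],None,fx=3,fy=3,interpolation=cv2.INTER_CUBIC)
cv2.imwrite('pics/s4.png',b);cv2.imwrite('pics/t4.png',a)
E
```

```text
t 8.17 tcp [ 0.5825 -0.0681  0.0128] xyaw 83.42 zax [-2.2e-03 -6.0e-04 -1.0e+00] w 0.0539 F [ 0.3  0.1 -2.1]
```

View pics/t4.png

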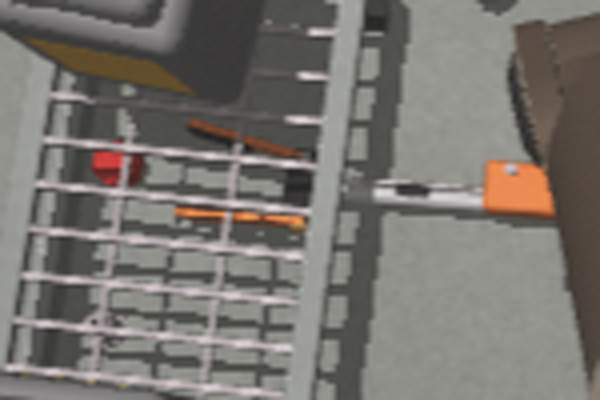

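View pics/s4.png

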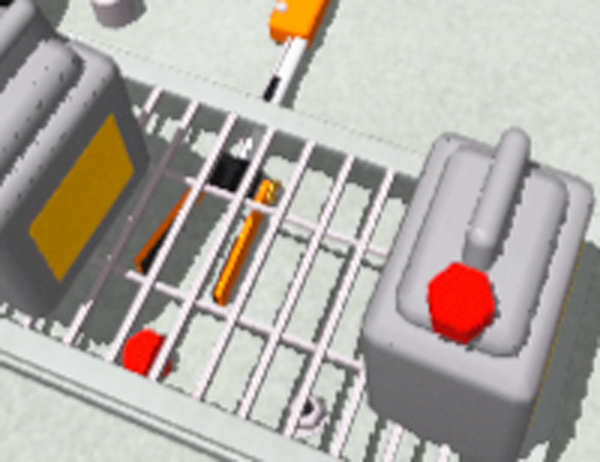

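The top crop shows the cap centred at about (118,165). It lies between the moving jaw tip at (190,124) and the set jaw tip at (180,212), and the tips are about 50 mm short of it. In the side crop the nut at (310,412) is well away. Advancing 66 mm with a 3 mm lateral shift.

Request:
servo_tool([
  [0.2, 0.1, 0, 0],
  [0.3, 0, 0, 0],
  [0.3, 0, 0, 0],
  [0.3, 0, 0, 0],
  [0.3, 0, 0, 0],
])

```text
time: 8.68
ee_pos: [0.5915, -0.0233, 0.0143]
tool_rot: [-2.342, -2.093, -0.001]
force: [0.2, 0.2, -2.9]
grip_width: 0.0537
```

Request:
servo_tool([
  [0.3, 0, 0, 0],
  [0.3, 0, 0, 0],
  [0.2, 0, 0, 0],
  [0, 0, 0, 0],
  [0, 0, 0, 0],
])

```text
time: 9.1
ee_pos: [0.594, -0.0008, 0.0141]
tool_rot: [2.342, 2.093, -0.0]
force: [-0.3, -0.4, -2.6]
grip_width: 0.0538
```

```bash
cat > look.py <<'E'
from h import *
import sys
n=sys.argv[1]
st()
t=snap('top','top'+n); s=snap('side','side'+n)
a=cv2.resize(t['pixels'][150:220,85:185,::-1],None,fx=5,fy=5,interpolation=cv2.INTER_CUBIC)
b=cv2.resize(s['pixels'][270:384,150:250,::-1],None,fx=3.5,fy=3.5,interpolation=cv2.INTER_CUBIC)
c=np.zeros((600,800,3),np.uint8); c[:350,:447]=a[:,:447]; b=b[:, :350]; c[:b.shape[0],450:]=b; cv2.imwrite('pics/b%s.png'%n,c[:420])
for nm,i,o in(('top',t,(85,125,160,200)),('side',s,(155,200,320,380))):
    h=cv2.cvtColor(i['pixels'],cv2.COLOR_RGB2HSV); m=cv2.inRange(h,(0,170,80),(2,255,255))|cv2.inRange(h,(175,170,80),(180,255,255)); v,u=np.nonzero(m[o[2]:o[3],o[0]:o[1]]); print(nm,len(u),(u.mean()+o[0]).round(2),(v.mean()+o[2]).round(2))
E
python3 look.py 5
```

```text
t 9.10 tcp [ 0.594  -0.0008  0.0141] xyaw 83.57 zax [-0.e+00 -2.e-04 -1.e+00] w 0.0538 F [-0.3 -0.4 -2.6]
top 24 106.42 180.08
side 138 176.96 346.83
```

View pics/b5.png

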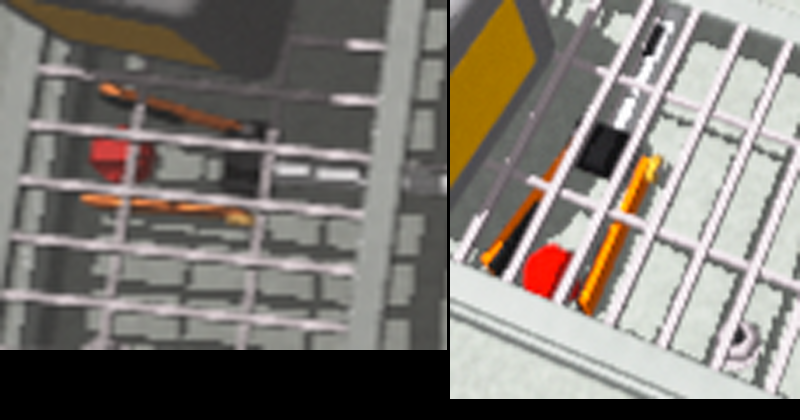

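Jaws straddle the cap: in the left part the cap is at (123,155) with the moving jaw above and the set jaw at (160,205) below. Now I'll close in steps, averaging the width readings to feel contact.

Request:
servo_tool([
  [0, 0, 0, 0],
  [0, 0, 0, 0],
  [0, 0, 0, 0],
  [0, 0, 0, 0],
  [0, 0, 0, 0],
], fingers=-0.14)

```text
time: 9.62
ee_pos: [0.594, -0.0015, 0.0141]
tool_rot: [2.344, 2.092, -0.0]
force: [-0.2, -0.0, -3.4]
grip_width: 0.0504
```

```bash
cat > feel.py <<'E'
from h import *
import sys
c=float(sys.argv[1]); w=[];F=[];T=[];X=[];Y=[]
def cap(s,o=(155,200,320,380)):
    h=cv2.cvtColor(s['pixels'],cv2.COLOR_RGB2HSV); m=cv2.inRange(h,(0,170,80),(2,255,255))|cv2.inRange(h,(175,170,80),(180,255,255)); v,u=np.nonzero(m[o[2]:o[3],o[0]:o[1]]); return u.mean()+o[0],v.mean()+o[2]
for i in range(8):
    im=vision.snapshot('side'); s=sensors.read_state(); w.append(s['grip_width']);F.append(s['force']);T.append(s['torque'])
print('cmd %.2f w %.3f sd %.3f lag %.3f'%(44*(1-c),np.mean(w)*1e3,np.std(w)*1e3,np.mean(w)*1e3-44*(1-c)),'F',np.mean(F,0).round(2),'T',np.mean(T,0).round(3),'cap px',np.round(cap(im),2),'t',s['time'])
im=im['pixels'][270:384,150:250,::-1]; cv2.imwrite('pics/f%s.png'%c,im)
E
python3 feel.py -0.14
```

```text
cmd 50.16 w 50.256 sd 0.170 lag 0.096 F [ 0.44  0.29 -3.18] T [-0.07  -0.082 -0.014] cap px [176.97 346.84] t 10.0167
```

Request:
servo_tool([
  [0, 0, 0, 0],
  [0, 0, 0, 0],
  [0, 0, 0, 0],
  [0, 0, 0, 0],
  [0, 0, 0, 0],
], fingers=-0.1)

```text
time: 10.43
ee_pos: [0.594, -0.0013, 0.0142]
tool_rot: [2.344, 2.092, 0.0]
force: [0.6, 0.4, -2.9]
grip_width: 0.0487
```

```bash
python3 feel.py -0.10
```

```text
cmd 48.40 w 48.717 sd 0.149 lag 0.317 F [ 0.03  0.1  -2.96] T [-0.082 -0.13  -0.059] cap px [177.33 347.01] t 10.8333
```

Request:
servo_tool([
  [0, 0, 0, 0],
  [0, 0, 0, 0],
  [0, 0, 0, 0],
  [0, 0, 0, 0],
  [0, 0, 0, 0],
], fingers=-0.07)

```text
time: 11.25
ee_pos: [0.594, -0.0013, 0.0141]
tool_rot: [2.343, 2.092, -0.0]
force: [0.1, -0.8, -2.7]
grip_width: 0.0471
```

```bash
python3 feel.py -0.07
```

```text
cmd 47.08 w 47.312 sd 0.192 lag 0.232 F [ 0.2   0.02 -3.08] T [-0.068 -0.153 -0.05 ] cap px [178.88 347.85] t 11.65
```

Request:
servo_tool([
  [0, 0, 0, 0],
  [0, 0, 0, 0],
  [0, 0, 0, 0],
  [0, 0, 0, 0],
  [0, 0, 0, 0],
], fingers=-0.05)

```text
time: 12.07
ee_pos: [0.594, -0.0013, 0.0142]
tool_rot: [2.344, 2.092, 0.0]
force: [0.3, 0.7, -3.8]
grip_width: 0.0469
```

```bash
python3 feel.py -0.05
```

```text
cmd 46.20 w 46.321 sd 0.157 lag 0.121 F [ 0.23 -0.1  -3.01] T [-0.081 -0.152 -0.061] cap px [179.68 348.34] t 12.4667
```

Request:
servo_tool([
  [0, 0, 0, 0],
  [0, 0, 0, 0],
  [0, 0, 0, 0],
  [0, 0, 0, 0],
  [0, 0, 0, 0],
], fingers=-0.03)

```text
time: 12.88
ee_pos: [0.5941, -0.0012, 0.0142]
tool_rot: [2.343, 2.092, 0.0]
force: [-0.4, -0.4, -3.2]
grip_width: 0.0454
```

```bash
python3 feel.py -0.03; python3 - <<'E'
import cv2,glob,numpy as np
fs=['pics/f-0.14.png','pics/f-0.07.png','pics/f-0.03.png']
cv2.imwrite('pics/m1.png',np.hstack([cv2.resize(cv2.imread(f)[15:],None,fx=2.6,fy=2.6,interpolation=cv2.INTER_CUBIC) for f in fs]))
E
```

```text
cmd 45.32 w 45.579 sd 0.220 lag 0.259 F [-0.    0.4  -3.02] T [-0.081 -0.132 -0.052] cap px [180.45 348.8 ] t 13.2833
```

View pics/m1.png

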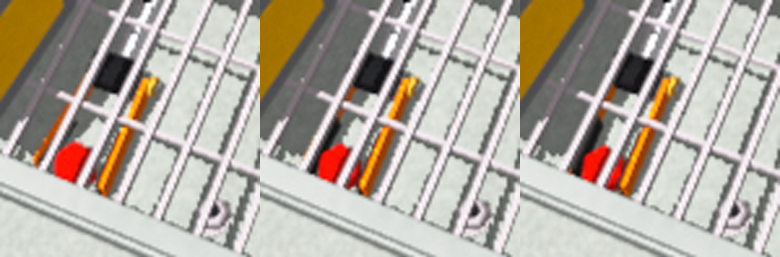

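Request:
servo_tool([
  [0, 0, 0, 0],
  [0, 0, 0, 0],
  [0, 0, 0, 0],
  [0, 0, 0, 0],
  [0, 0, 0, 0],
], fingers=-0.015)

```text
time: 13.7
ee_pos: [0.5941, -0.0013, 0.0142]
tool_rot: [2.344, 2.092, 0.0]
force: [0.4, 0.1, -2.7]
grip_width: 0.0448
```

```bash
python3 feel.py -0.015
```

```text
cmd 44.66 w 44.794 sd 0.180 lag 0.134 F [-0.07  0.09 -3.15] T [-0.083 -0.119 -0.057] cap px [181.07 349.14] t 14.1
```

Request:
servo_tool([
  [0, 0, 0, 0],
  [0, 0, 0, 0],
  [0, 0, 0, 0],
  [0, 0, 0, 0],
  [0, 0, 0, 0],
], fingers=0.0)

```text
time: 14.52
ee_pos: [0.5941, -0.0012, 0.0142]
tool_rot: [2.343, 2.092, 0.0]
force: [0.5, -0.0, -2.8]
grip_width: 0.0441
```

```bash
python3 feel.py 0.0
```

```text
cmd 44.00 w 44.135 sd 0.163 lag 0.135 F [ 0.02 -0.15 -3.2 ] T [-0.074 -0.129 -0.017] cap px [181.67 349.4 ] t 14.9167
```

Request:
servo_tool([
  [0, 0, 0, 0],
  [0, 0, 0, 0],
  [0, 0, 0, 0],
  [0, 0, 0, 0],
  [0, 0, 0, 0],
], fingers=0.015)

```text
time: 15.33
ee_pos: [0.594, -0.0013, 0.0141]
tool_rot: [2.343, 2.092, -0.0]
force: [0.5, 0.2, -2.3]
grip_width: 0.0438
```

```bash
python3 feel.py 0.015
```

```text
cmd 43.34 w 43.684 sd 0.150 lag 0.344 F [-0.01  0.1  -3.08] T [-0.079 -0.133 -0.061] cap px [181.84 349.36] t 15.7333
```

Request:
servo_tool([
  [0, 0, 0, 0],
  [0, 0, 0, 0],
  [0, 0, 0, 0],
  [0, 0, 0, 0],
  [0, 0, 0, 0],
], fingers=0.027)

```text
time: 16.15
ee_pos: [0.594, -0.0012, 0.0141]
tool_rot: [2.343, 2.092, -0.0]
force: [-0.5, 0.8, -2.3]
grip_width: 0.0437
```

```bash
python3 feel.py 0.027; python3 - <<'E'
import cv2,glob,numpy as np
fs=['pics/f-0.03.png','pics/f0.0.png','pics/f0.027.png']
cv2.imwrite('pics/m2.png',np.hstack([cv2.resize(cv2.imread(f)[40:100,15:65],None,fx=5,fy=5,interpolation=cv2.INTER_CUBIC) for f in fs]))
E
```

```text
cmd 42.81 w 43.407 sd 0.126 lag 0.595 F [ 0.09  0.01 -3.07] T [-0.055 -0.132 -0.047] cap px [181.79 349.29] t 16.55
```

View pics/m2.png

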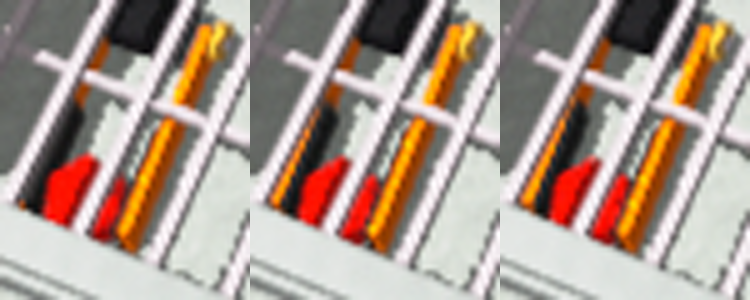

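Contact is felt. The cap stopped moving and the lag rose from about 0.15 to 0.6 mm; the crop shows the cap touching both pads. I'll test the hold with a small draw back and lift rather than squeezing further.

Request:
servo_tool([
  [0, 0, -0.1, 0],
  [0, 0, -0.15, 0],
  [0, 0, -0.15, 0],
  [0, 0, -0.1, 0],
  [0, 0, 0, 0],
])

```text
time: 16.97
ee_pos: [0.5947, -0.0012, 0.0302]
tool_rot: [2.343, 2.091, 0.002]
force: [-0.2, -0.8, -3.4]
grip_width: 0.0435
```

Request:
servo_tool([
  [-0.1, 0, 0, 0],
  [-0.2, 0, 0, 0],
  [-0.2, 0, 0, 0],
  [-0.2, 0, 0, 0],
  [-0.1, 0, 0, 0],
])

```text
time: 17.38
ee_pos: [0.591, -0.027, 0.0289]
tool_rot: [2.345, 2.09, -0.002]
force: [0.6, 0.1, -4.1]
grip_width: 0.0433
```

```bash
cat > capw.py <<'E'
from h import *
# two-ray triangulation of the cap's red blob, top+side
import sys
bt=[int(x) for x in sys.argv[1].split(',')]; bs=[int(x) for x in sys.argv[2].split(',')]
D=[]
for n,o in(('top',bt),('side',bs)):
    s=snap(n); h=cv2.cvtColor(s['pixels'],cv2.COLOR_RGB2HSV); m=cv2.inRange(h,(0,170,80),(2,255,255))|cv2.inRange(h,(175,170,80),(180,255,255))
    v,u=np.nonzero(m[o[2]:o[3],o[0]:o[1]])
    if not len(u): print(n,'none'); continue
    u=u+o[0];v=v+o[2]; P=cloud(s)[v,u]; print(n,len(u),'px',u.mean().round(1),v.mean().round(1),'med',np.median(P,0).round(4),'zmax95 %.4f'%np.percentile(P[:,2],90))
    if n=='top': w=s
    a=np.asarray(s['origin'],float); D.append((a,ray(s,u.mean(),v.mean(),0.)-a))
if len(D)==2:
    (a,d),(b,e)=D; x=np.linalg.lstsq(np.c_[d,-e],b-a,rcond=None)[0]; print('tri',((a+d*x[0]+b+e*x[1])/2).round(4),'miss',np.linalg.norm(a+d*x[0]-b-e*x[1]).round(4))
st()
E
python3 capw.py 85,150,150,210 140,215,300,384
```

```text
top 26 px 115.4 183.0 med [0.5998 0.2987 0.0362] zmax95 0.0394
side 128 px 185.0 336.5 med [0.6064 0.307  0.0373] zmax95 0.0399
tri [0.6068 0.3033 0.0246] miss 0.003
t 17.48 tcp [ 0.5911 -0.0265  0.029 ] xyaw 83.42 zax [-4.e-04 -5.e-04 -1.e+00] w 0.0432 F [-0.4  0.1 -3.4]
```

The cap is held: it rose 15 mm and came back with the jaws. Drawing it out.

Request:
servo_tool([
  [0, 0, -0.15, 0],
  [0, 0, -0.2, 0],
  [0, 0, -0.05, 0],
  [-0.2, 0, 0, 0],
  [-0.4, 0, 0, 0],
])

```text
time: 17.9
ee_pos: [0.5897, -0.0414, 0.0416]
tool_rot: [-2.34, -2.096, -0.002]
force: [-0.2, 0.4, -3.3]
grip_width: 0.0431
```

Request:
servo_tool([
  [-0.5, 0, 0, 0],
  [-0.5, 0, 0, 0],
  [-0.5, 0, 0, 0],
  [-0.5, 0, 0, 0],
  [-0.5, 0, 0, 0],
])

```text
time: 18.32
ee_pos: [0.5802, -0.1197, 0.0409]
tool_rot: [2.344, 2.091, -0.001]
force: [-0.3, 0.7, -3.3]
grip_width: 0.0437
```

Request:
servo_tool([
  [-0.5, 0, 0, 0],
  [-0.5, 0, 0, 0],
  [-0.5, 0, 0, 0],
  [-0.5, 0, 0, 0],
  [-0.5, 0, 0, 0],
])

```text
time: 18.73
ee_pos: [0.5715, -0.1942, 0.0409]
tool_rot: [2.344, 2.091, -0.001]
force: [0.3, 0.1, -3.6]
grip_width: 0.0431
```

Request:
servo_tool([
  [-0.5, 0, 0, 0],
  [-0.5, 0, 0, 0],
  [-0.5, 0, 0, 0],
  [-0.4, 0, 0, 0],
  [-0.2, 0, 0, 0],
])

```text
time: 19.15
ee_pos: [0.564, -0.2579, 0.0409]
tool_rot: [2.346, 2.089, -0.002]
force: [-0.7, 0.3, -2.7]
grip_width: 0.043
```

```bash
python3 capw.py 160,240,150,230 160,320,180,330
```

```text
top 50 px 188.7 190.1 med [0.5769 0.0731 0.0472] zmax95 0.0514
side 355 px 258.7 292.6 med [0.402  0.316  0.3024] zmax95 0.3048
tri [ 0.541   0.0989 -0.0917] miss 0.1174
t 19.25 tcp [ 0.5645 -0.2565  0.0409] xyaw 83.37 zax [-4.e-04 -6.e-04 -1.e+00] w 0.0434 F [ 0.8  0.5 -2.9]
```

Request:
servo_tool([
  [0, 0, -0.2, 0],
  [0, 0, -0.4, 0],
  [0, 0, -0.5, 0],
  [0, 0, -0.4, 0],
  [0, 0, -0.2, 0],
])

```text
time: 19.67
ee_pos: [0.5667, -0.2539, 0.095]
tool_rot: [2.34, 2.092, 0.003]
force: [0.4, -0.4, -2.9]
grip_width: 0.0436
```

Request:
servo_tool([
  [-0.3, -0.25, 0, 0],
  [-0.5, -0.45, 0, 0],
  [-0.5, -0.45, 0, 0],
  [-0.5, -0.45, 0, 0],
  [-0.5, -0.45, 0, 0],
])

```text
time: 20.08
ee_pos: [0.4945, -0.3171, 0.0917]
tool_rot: [-2.343, -2.092, 0.001]
force: [0.0, -0.3, -2.5]
grip_width: 0.0431
```

Request:
servo_tool([
  [-0.6, -0.55, 0, 0],
  [-0.6, -0.55, 0, 0],
  [-0.6, -0.55, 0, 0],
  [-0.6, -0.55, 0, 0],
  [-0.5, -0.4, 0, 0],
])

```text
time: 20.5
ee_pos: [0.4059, -0.3953, 0.0917]
tool_rot: [-2.344, -2.09, 0.002]
force: [0.8, 0.2, -3.1]
grip_width: 0.0432
```

Request:
servo_tool([
  [-0.2, -0.1, 0, 0.2],
  [-0.2, -0.15, 0, 0.4],
  [0, 0, 0, 0.5],
  [0, 0, 0, 0.5],
  [0, 0, 0, 0.5],
])

```text
time: 20.92
ee_pos: [0.4008, -0.4041, 0.092]
tool_rot: [-2.528, -1.865, -0.001]
force: [0.7, 0.2, -3.0]
grip_width: 0.0432
```

Request:
servo_tool([
  [0, 0, 0, 0.6],
  [0, 0, 0, 0.6],
  [0, 0, 0, 0.6],
  [0, 0, 0, 0.6],
  [0, 0, 0, 0.6],
])

```text
time: 21.33
ee_pos: [0.401, -0.4038, 0.092]
tool_rot: [-2.749, -1.52, -0.001]
force: [0.5, -0.7, -3.4]
grip_width: 0.0434
```

Request:
servo_tool([
  [0, 0, 0, 0.6],
  [0, 0, 0, 0.6],
  [0, 0, 0, 0.6],
  [0, 0, 0, 0.6],
  [0, 0, 0, 0.6],
])

```text
time: 21.75
ee_pos: [0.401, -0.4037, 0.092]
tool_rot: [-2.924, -1.148, -0.001]
force: [-0.4, -0.6, -2.2]
grip_width: 0.043
```

Request:
servo_tool([
  [0, 0, 0, 0.6],
  [0, 0, 0, 0.6],
  [0, 0, 0, 0.6],
  [0, 0, 0, 0.5],
  [0, 0, 0, 0.3],
])

```text
time: 22.17
ee_pos: [0.401, -0.4038, 0.092]
tool_rot: [-3.035, -0.81, -0.001]
force: [0.6, -0.4, -3.4]
grip_width: 0.0434
```

```bash
python3 capw.py 220,350,100,230 170,300,120,260; python3 - <<'E'
from h import *
s=dict(np.load('top.npz')); cv2.imwrite('pics/t6.png',cv2.resize(s['pixels'][100:300,200:440,::-1],None,fx=3,fy=3))
P=cloud(s); r=np.zeros((384,512),bool); r[125:195,240:325]=1
q=P[r&(P[...,2]>.010)&(P[...,2]<.03)].astype(np.float32); print('tray',len(q),cv2.minAreaRect(q[:,:2].copy()))
E
```

```text
top 1 px 284.0 154.0 med [ 0.6729 -0.2129  0.0965] zmax95 0.0965
side 62 px 222.1 152.0 med [ 0.6779 -0.216   0.1011] zmax95 0.1036
tri [ 0.6731 -0.212   0.1036] miss 0.0042
t 22.27 tcp [ 0.4007 -0.4041  0.092 ] xyaw 30.03 zax [ 1.e-04  4.e-04 -1.e+00] w 0.0433 F [ 0.6  0.5 -3.2]
tray 224 ((0.672264039516449, -0.21891319751739502), (0.1309659630060196, 0.18046835064888), 6.476809024810791)
```

View pics/t6.png

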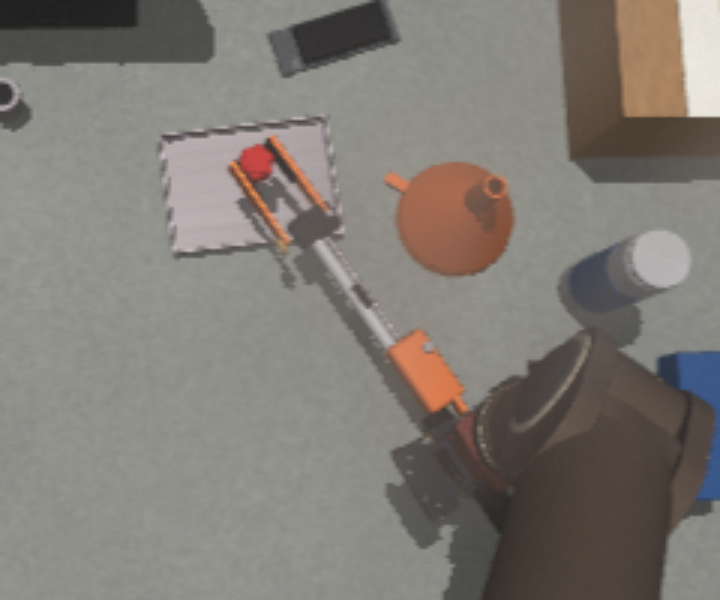

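The top crop shows the cap at (257,162), over the tray centre, with the head near the tray's near rim. The head must stay just above the rim, so I'll lower until it just clears and then open the jaws with the reacher still held.

Request:
servo_tool([
  [0, 0, 0.3, 0],
  [0, 0, 0.45, 0],
  [0, 0, 0.45, 0],
  [0, 0, 0.45, 0],
  [0, 0, 0.2, 0],
])

```text
time: 22.68
ee_pos: [0.3993, -0.4038, 0.0344]
tool_rot: [-3.032, -0.814, 0.002]
force: [-0.9, 0.5, -3.8]
grip_width: 0.0428
```

Request:
servo_tool([
  [0, 0, 0.1, 0],
  [0, 0, 0.1, 0],
  [0, 0, 0, 0],
  [0, 0, 0, 0],
  [0, 0, 0, 0],
])

```text
time: 23.1
ee_pos: [0.4005, -0.4052, 0.0313]
tool_rot: [3.034, 0.813, 0.001]
force: [-0.0, 0.2, -2.6]
grip_width: 0.0431
```

```bash
python3 capw.py 220,350,100,230 170,300,120,260
```

```text
top none
side 59 px 223.9 165.8 med [ 0.6767 -0.2153  0.0406] zmax95 0.0426
t 23.20 tcp [ 0.4004 -0.4051  0.0312] xyaw 30.02 zax [ 7.e-04 -7.e-04 -1.e+00] w 0.0431 F [-0.6  0.4 -4.3]
```

Request:
servo_tool([
  [0, 0, 0.06, 0],
  [0, 0, 0, 0],
  [0, 0, 0, 0],
  [0, 0, 0, 0],
  [0, 0, 0, 0],
], fingers=-0.02)

```text
time: 23.62
ee_pos: [0.4002, -0.4048, 0.0289]
tool_rot: [3.034, 0.814, 0.0]
force: [-0.5, 0.4, -2.5]
grip_width: 0.0449
```

Request:
servo_tool([
  [0, 0, 0, 0],
  [0, 0, 0, 0],
  [0, 0, 0, 0],
  [0, 0, 0, 0],
  [0, 0, 0, 0],
], fingers=-0.12)

```text
time: 24.03
ee_pos: [0.4001, -0.4048, 0.0288]
tool_rot: [-3.034, -0.814, 0.0]
force: [-0.7, -0.1, -3.0]
grip_width: 0.0496
```

Request:
servo_tool([
  [0, 0, 0, 0],
  [0, 0, 0, 0],
  [0, 0, 0, 0],
  [0, 0, 0, 0],
  [0, 0, 0, 0],
], fingers=-0.22)

```text
time: 24.45
ee_pos: [0.4002, -0.4049, 0.0289]
tool_rot: [3.034, 0.814, 0.0]
force: [-0.5, 1.0, -3.0]
grip_width: 0.0541
```

```bash
python3 capw.py 220,350,100,230 170,300,120,260
```

```text
top none
side 35 px 222.9 168.9 med [ 0.6824 -0.2178  0.0274] zmax95 0.0307
t 24.55 tcp [ 0.4001 -0.4048  0.0289] xyaw 30.02 zax [-0. -0. -1.] w 0.0536 F [-0.7  0.  -2.8]
```

The cap lies in the tray (top at 27 mm, i.e. floor plus its height). Lifting off, turning the reacher clear of the tray and laying it down.

Request:
servo_tool([
  [0, 0, -0.3, 0],
  [0, 0, -0.5, 0],
  [0, 0, -0.6, 0],
  [0, 0, -0.5, 0],
  [0, 0, -0.1, 0],
])

```text
time: 24.97
ee_pos: [0.4014, -0.406, 0.092]
tool_rot: [3.031, 0.812, 0.004]
force: [0.2, -1.1, -3.1]
grip_width: 0.0536
```

Request:
servo_tool([
  [0, 0, 0, -0.4],
  [0, 0, 0, -0.7],
  [0, 0, 0, -0.7],
  [0, 0, 0, -0.7],
  [0, 0, 0, -0.7],
])

```text
time: 25.38
ee_pos: [0.3999, -0.4047, 0.0886]
tool_rot: [-2.89, -1.232, 0.0]
force: [0.6, -0.2, -3.1]
grip_width: 0.0535
```

Request:
servo_tool([
  [0, 0, 0, -0.7],
  [0, 0, 0, -0.7],
  [0, 0, 0, -0.7],
  [0, 0, 0, -0.7],
  [0, 0, 0, -0.7],
])

```text
time: 25.8
ee_pos: [0.3999, -0.4047, 0.0886]
tool_rot: [-2.669, -1.657, 0.0]
force: [-0.2, 0.4, -2.2]
grip_width: 0.054
```

Request:
servo_tool([
  [0, 0, 0, -0.7],
  [0, 0, 0, -0.7],
  [0, 0, 0, -0.7],
  [0, 0, 0, -0.7],
  [0, 0, 0, -0.7],
])

```text
time: 26.22
ee_pos: [0.3999, -0.4048, 0.0886]
tool_rot: [-2.385, -2.044, 0.0]
force: [0.0, 0.2, -3.2]
grip_width: 0.0535
```

Request:
servo_tool([
  [0, 0, 0.3, 0],
  [0, 0, 0.5, 0],
  [0, 0, 0.5, 0],
  [0, 0, 0.5, 0],
  [0, 0, 0.4, 0],
])

```text
time: 26.63
ee_pos: [0.3995, -0.4044, 0.021]
tool_rot: [-2.39, -2.037, 0.0]
force: [0.4, 0.5, -3.5]
grip_width: 0.0534
```

```bash
python3 capw.py 220,350,100,230 170,300,120,260; python3 - <<'E'
from h import *
go(.40,-.405,.0095)
s=dict(np.load('top.npz'));P=cloud(s); h=cv2.cvtColor(s['pixels'],cv2.COLOR_RGB2HSV); org=(cv2.inRange(h,(3,120,80),(18,255,255))>0); org[:200]=0
nl,lab,stt,cen=cv2.connectedComponentsWithStats(org.astype(np.uint8))
for k in range(1,nl):
    if stt[k,4]>15: q=P[lab==k]; print(stt[k],np.median(q,0).round(4))
E
```

```text
top none
side 100 px 224.6 170.4 med [ 0.6724 -0.2099  0.0271] zmax95 0.0304
t 26.73 tcp [ 0.3987 -0.4036  0.0203] xyaw 80.95 zax [-0.0031  0.0029 -1.    ] w 0.0539 F [-0.   0.5 -3.7]
t 26.73 tcp [ 0.3987 -0.4036  0.0203] xyaw 80.95 zax [-0.0031  0.0029 -1.    ] w 0.0539 F [-0.   0.5 -3.7]
units [-0.039  0.05   0.361]
[238 223  27  10  46] [ 0.4614 -0.1116  0.0405]
[313 237  33  15 318] [ 0.4089 -0.3357  0.0445]
[234 246  32   5  47] [ 0.4003 -0.1063  0.0404]
```

Request:
servo_tool([
  [0, 0, 0.12, 0],
  [0, 0, 0.12, 0],
  [0, 0, 0.1, 0],
  [0, 0, 0.03, 0],
  [0, 0, 0, 0],
])

```text
time: 27.15
ee_pos: [0.4002, -0.4049, 0.0119]
tool_rot: [2.389, 2.04, -0.0]
force: [-0.4, 0.0, -2.7]
grip_width: 0.0537
```

Request:
servo_tool([
  [0, 0, 0, 0],
  [0, 0, 0, 0],
  [0, 0, 0, 0],
  [0, 0, 0, 0],
  [0, 0, 0, 0],
], fingers=-0.4)

```text
time: 27.57
ee_pos: [0.4004, -0.4051, 0.0121]
tool_rot: [2.388, 2.04, 0.0]
force: [0.6, 0.1, -0.3]
grip_width: 0.0614
```

Request:
servo_tool([
  [0, 0, 0, 0],
  [0, 0, 0, 0],
  [0, 0, 0, 0],
  [0, 0, 0, 0],
  [0, 0, 0, 0],
], fingers=-1)

```text
time: 27.98
ee_pos: [0.4001, -0.4048, 0.0117]
tool_rot: [-2.389, -2.041, -0.0]
force: [0.4, 1.3, -1.0]
grip_width: 0.0872
```

Request:
servo_tool([
  [0, 0, -0.3, 0],
  [0, 0, -0.6, 0],
  [0, 0, -0.9, 0],
  [0, 0, -0.9, 0],
  [0, 0, -0.9, 0],
])

```text
time: 28.4
ee_pos: [0.4, -0.4046, 0.1214]
tool_rot: [-2.388, -2.041, -0.0]
force: [0.4, -0.8, 0.1]
grip_width: 0.0878
```

Request:
servo_tool([
  [-0.9, 0, -0.9, 0],
  [-0.9, 0, -0.9, 0],
  [-0.9, 0, 0, 0],
  [-0.9, 0, 0, 0],
  [0, 0, 0, 0],
])

```text
time: 28.82
ee_pos: [0.3804, -0.5173, 0.1748]
tool_rot: [2.392, 2.032, -0.004]
force: [-0.8, 0.6, -0.2]
grip_width: 0.0879
```

```bash
python3 capw.py 250,320,130,195 170,300,120,260; python3 - <<'E'
from h import *
s=dict(np.load('top.npz'));cv2.imwrite('pics/t7.png',cv2.resize(s['pixels'][60:300,60:440,::-1],None,fx=2.1,fy=2.1,interpolation=cv2.INTER_CUBIC))
P=cloud(s)
for nm,box,zr in(('tray',(245,320,132,192),(.010,.02)),('rackdeck',(75,185,120,290),(.082,.102)),('socket',(190,212,120,146),(.03,.06))):
    r=np.zeros((384,512),bool); r[box[2]:box[3],box[0]:box[1]]=1
    q=P[r&(P[...,2]>zr[0])&(P[...,2]<zr[1])].astype(np.float32); print(nm,len(q),cv2.minAreaRect(q[:,:2].copy()))
h=cv2.cvtColor(s['pixels'],cv2.COLOR_RGB2HSV); org=(cv2.inRange(h,(3,120,80),(18,255,255))>0); org[:195]=0
nl,lab,stt,cen=cv2.connectedComponentsWithStats(org.astype(np.uint8))
for k in range(1,nl):
    if stt[k,4]>15: q=P[lab==k]; print(stt[k],np.median(q,0).round(4))
E
```

```text
top none
side 101 px 224.7 170.4 med [ 0.6726 -0.211   0.0266] zmax95 0.0302
t 28.92 tcp [ 0.3825 -0.5121  0.1739] xyaw 80.90 zax [-0.e+00  2.e-04 -1.e+00] w 0.0881 F [-0.5  0.8  0. ]
tray 237 ((0.6721112728118896, -0.21903128921985626), (0.1319136768579483, 0.180302232503891), 6.5269775390625)
rackdeck 3660 ((0.5417580604553223, 0.2620413899421692), (0.24142122268676758, 0.45996010303497314), 83.56773376464844)
socket 118 ((0.7623676657676697, 0.039300546050071716), (0.03572650998830795, 0.03421100229024887), 0.566462516784668)
[240 217  26  15  47] [ 0.4727 -0.1166  0.0279]
[312 237  35  15 320] [ 0.4092 -0.3364  0.0321]
[235 244  31   6  41] [ 0.4065 -0.1035  0.0277]
[383 254   9   9  55] [ 0.3647 -0.5243  0.0312]
```

View pics/t7.png

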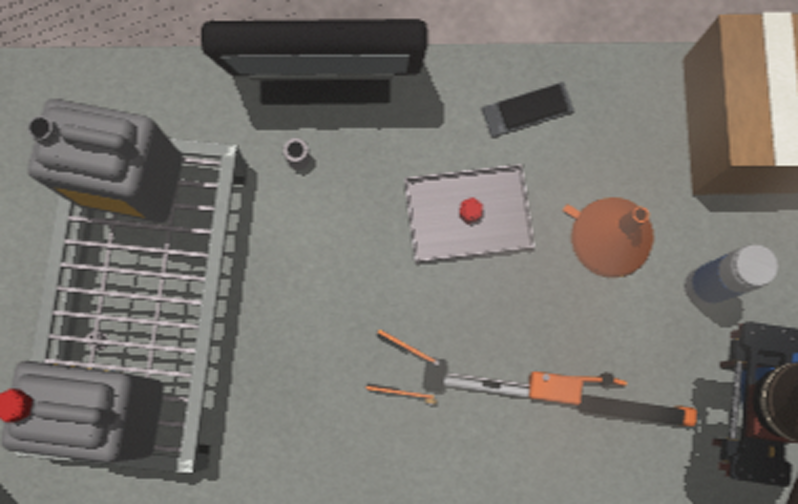

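The cap is in the tray at (471,210) in the crop, the reacher lies flat on open bench, and everything else stands where it was. Handing in.

```bash
python3 -c "
from bench import order; print(order.close_job())"
```

```text
the job is handed in; nothing more can be done
None
```

The cap is in the parts tray, the reacher lies flat on the open bench, and I handed the job in at about 29 s of the 69 s allowed.

**What I did:** I took the reacher by its squeeze handle and slid the open jaws into the rack around the cap. I closed the lever in small steps until the cap touched both pads: it stopped moving and the finger lag rose from about 0.15 to 0.6 mm. I stopped there, tested the hold with a 15 mm lift, drew the cap out and released it over the middle of the tray. Then I laid the reacher down and moved the gripper away.

**Last checks:**
- **Cap:** it sits near the tray centre at about (0.673, -0.211), with its top at 27 mm, which matches lying flat on the tray floor.
- **Reacher:** its jaws top out at 28 mm and its knuckle at about 32 mm, so it lies flat, clear of the rack and the tray.
- **Surroundings:** the tray, rack and socket measured within 1 mm of where they started. The nut, canisters, funnel and spray can look unmoved in the final picture. The gripper was touching nothing.

**Not fully confirmed:**
- **Squeeze force:** I could only judge it indirectly from the finger lag. The cap held and showed no visible damage, but I have no direct force reading.
- **Cap drop:** it fell about 12 mm onto the tray floor instead of being set right down, because the jaw head had to stay above the tray rim.
- **Jaw setting:** the set jaw's pad measured about 24 mm from the tube line, just outside the stated 17 ± 4 mm.

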